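Loosen the brass locking collar of a ring holder

ROBOT

A 7-joint arm with a two-finger parallel gripper is mounted at the origin on the work surface. World frame = base frame: x ahead of the robot, y to its left, z up, the work surface at z = 0. Lengths are in m, angles in rad, forces in N, time in s.
With the tool pointing down it reaches from about 0.425 to 0.95 m from the base axis. Payload 4.7 kg.
Tool frame: the origin (TCP) lies on the centre line of the jaws, within the pads' length; the fingertips stand 8 mm ahead of it and the grasp point (between the pads) lies 11 mm behind it; z points along the fingers, y is the line along which they close (so a half turn about z gives the same grasp; the last joint's range is limited). The gripper opens to 87 mm and grips with 3 to 60 N. Pads are 19 mm wide; open, the fingers measure 117 mm over their backs; the gripper's body (75 mm by 190 mm) begins 51 mm behind the grasp point.
Start: joints at [1.195, 0.469, -0.049, 1.532, 0.024, 1.141, -0.082], TCP at [0.229, -0.635, 0.231] pointing down, gripper open.
Joint ranges: [-2.59, 2.59], [-0.33, 1.99], [-1.39, 1.29], [0.1, 2.45], [-1.04, 4.18], [0.21, 1.99], [-2.66, 2.66]. Speed limits (rad/s): [2.57, 2.57, 3.14, 3.14, 3.14, 3.14, 3.14].

INTERFACE

Orientations are given as a unit quaternion [w, x, y, z].
In Python, from cell import r gives the robot as it stands.
- The arm moves only by the tool apply_moves, never from a script. Its argument "plan" is a list of rows, each a list of 7 numbers: the turn, a rotation vector about the tool's x, y, z in rad, then the shift along the tool's x, y, z in m, then the opening, from 0 (shut) to 1 (fully open). A call has 1 to 10 rows; each row is the pose to reach, as a shift and turn from the pose commanded when the call began, along the tool's axes at that moment; what a row does not reach only later rows make up. A row lasts 1/12 s, in which the tool goes at most 41.7 mm and 7.16 degrees, less where a joint would pass 70% of its speed; a pose out of reach is approached as far as the arm can. A call with a gripper value outside its range is refused whole. The fingers move at their own pace and stop on an object; "squeeze" is the grip in N (left out, the last holds). Time passes only in rows, so rows that repeat a pose let the fingers close. It gives the time, the measured TCP pose, the force, the opening and the grip force at its end, in the units of the state.
- r.get_obs(): the state, without advancing time (a new reading comes with each control period).
- r.get_image(name): name is "side" or "top" or "wrist"; returns (picture, depth): 480x640x3 uint8, red, green, blue; 480x640 float32, m along the optical axis (not along the pixel's ray), 0 where there is no reading.
- r.get_calibration(name): a dict with "fov_y" (degrees; the focal length in pixels is half the picture's height over the tangent of half this angle, whatever the lens; pixels are square), "cx", "cy" (the principal point, pixels), "extrinsics" (4x4, takes a point from camera to world coordinates); the wrist camera has in their place "tool_from_camera" (4x4, takes a point from camera to tool coordinates, whose origin is the TCP and whose axes are the flange's). Camera axes: x right, y down, z forward; pixel columns grow to the right and rows downward; lengths in m; the calibration is good to about 2 mm. A picture is of the moment at which its call begins: read the wrist's pose just before it. get_calibration takes no time and is no camera call.
- r.finish_job(): hands the job in; it is judged then, once.
Trained networks look in the newest picture that a camera, given by its name, has taken for a name from the list of things; names that differ only in an ending like _2 or _b are one class to them, and where a whole thing is asked for, a point or a joint stands for the part that bears it (a point fixed in the world has none). Each returns a list of dicts, best first, with "confidence" (0 to 1); they miss things now and then, are a little off and sometimes report something else, mostly with a low value. They report only what shows in the picture. A call takes as long as a camera call. They do not tell look-alikes from the thing itself.
- r.silhouettes(camera, query): "mask" (480x640 bool, what is visible of it) and "uv" ([column, row] in pixels, amid what is visible of it).
- r.spot_point(camera, query): "uv" ([column, row] in pixels: a listed point, or the origin of a listed thing).
The state is a dict: "time": time; "q": joint angles; "dq": joint speeds; "tau": joint torques, N m; "tcp_pos": TCP position; "tcp_rot": TCP orientation; "contact_force": force on the tool from outside, world axes, zero at the start; "wrist_torque": the same for the moment, N m; "gripper_width": opening from 0.0 (shut) to 1.0 (fully open); "grasp_force": force on a finger pad.
Only numpy, scipy, OpenCV 4.12 (cv2) and the standard library are available. Lean on these libraries where they do the work, as an engineer would, in place of code of your own. Each camera call takes 0.05 s, during which the arm holds its last target. There are 200 camera calls.

TASK

Loosen the brass knurled collar of its ring holder by rolling a fingertip along the outside of its rim, anticlockwise seen from above, until its blue mark has come round to the red pointer for the second time; leave the mark there, in line with the pointer. Do not grip the collar or bring the gripper down over it, leave the silver-coloured collar as it is, and do not disturb the torch, jar or tweezers.

Things in the scene. Friction and masses are not known exactly. Their poses are not given: they have to be found in the camera images.
- brass_axis (a point): point on the brass collar's vertical axis, 55 mm above the table (half-way up the collar); x axis points level at the red pointer, z up. Fixed dark steel holder: base disc 124 mm across, 18 mm high, then a waist up to 60 mm across. Collar from 45 to 65 mm above the table, 84 mm across over its ribs. Fixed steel spigot with a gold ring in its middle, 23 mm across, up to 86 mm high
- brass_collar (a joint): turn of the brass collar, rad, growing anticlockwise seen from above, over several turns. 0 = tight, mark at the pointer; starts at 0.9 to 4.6; first meeting at 6.283, second at 12.566; may be turned back. 30 upright round ribs 8.3 mm apart, tips at radius 42 mm, roots 39.5 mm. Stiff (0.06 N m), stays where left, does not rise; a finger pressed on the rim with some 6 N carries it along
- brass_mark (a point): outer part of the blue mark on top of the brass collar: a radial bar 21 by 10 mm, 18 to 39 mm from the axis; this point is 32.5 mm from the axis, 66 mm above the table. The rib beside it is blue too. It turns with the collar
- brass_pointer (a point): red pointer, 18 by 10 mm, fixed on the base disc of the brass collar's holder, 52 mm from the axis, 21 mm above the table, below the rim and reaching out past it
- steel_axis (a point): point on the silver-coloured collar's vertical axis, 55 mm above the table (half-way up the collar); x axis points level at the red pointer, z up. Fixed dark steel holder: base disc 124 mm across, 18 mm high, then a waist up to 60 mm across. Collar from 45 to 65 mm above the table, 84 mm across over its ribs. Fixed steel spigot with a gold ring in its middle, 23 mm across, up to 86 mm high
- steel_mark (a point): blue mark on top of the silver-coloured collar, which is the same as the brass one but must not be turned; 32.5 mm from the axis, 66 mm above the table
- torch_mid (a point): middle of a hand torch standing loose on the bench, 65 mm up: yellow foot 75 by 55 mm, dark green body, black head and copper nozzle, 133 mm high
- jar_mid (a point): middle of a small amber jar with a white cap standing loose on the bench, 52 mm across, 42 mm high
- tweezers_mid (a point): middle of steel tweezers, 140 mm long, 6 mm high, lying loose on the white soldering block
- block: fixed white soldering block 140 by 170 mm on a brown board 170 by 200 mm, top 32 mm above the table; origin under its centre, x along the short side
Mind the look-alikes: they are no part of the job. Leave any turquoise look-alike of the part that bears brass_axis alone.

How it is judged:
On the way, in this order (a step that is already met when the one before it is completed fails the run):
1. the mark of the brass collar has passed the pointer once (value of joint brass_collar above 6.283 rad).
2. the mark has come round to the pointer for the second time (value of joint brass_collar above 12.266 rad).
At the end, for the whole second after the job is handed in: The brass collar rests with its mark in line with the red pointer for the second time (joint 12.566 within 0.3 rad); the silver-coloured collar has turned less than 8 mm at its mark; torch, jar and tweezers are within 20 mm of where they stood (value of joint brass_collar between 12.266 and 12.866 rad and velocity of joint brass_collar between -0.05 and 0.05 rad/s and distance of steel_mark from where it was at the start of the episode below 0.008 m and distance of each of torch_mid, jar_mid, tweezers_mid from where it was at the start of the episode below 0.02 m); the robot touches nothing.
It fails at once if the brass collar was gripped across, or the gripper came down over it (horizontal distance between the grasp point and brass_axis below 0.035 m and height (world z) of the grasp point below 0.095 m).
It fails at once if the silver-coloured collar was turned (distance of steel_mark from where it was at the start of the episode above 0.008 m).
It fails at once if the torch, jar or tweezers were disturbed, lifted or tipped (distance of any of torch_mid, jar_mid, tweezers_mid from where it was at the start of the episode above 0.02 m or angle between any of torch_mid, jar_mid, tweezers_mid's own z axis and vertical above 0.3 rad).
It also fails if it takes over 58 s, if anything falls off the work surface, if the arm or the gripper's body presses on something with over 40 N, if the wrist force passes 120 N, or if a joint passes its speed limit or range.

## Working session

There is one attempt and no reset: what is moved stays moved. The work goes in short steps, Python scripts to look and compute and a tool call to move; the robot and the scene stay as the last step left them, time stands still between calls to the robot, and variables do not carry over. Pictures are saved under pics/ and viewed, at most 10 in all, crops included, and the job is handed in when it is done.

Besides the shell and the picture viewer there is one more tool, called after "Request:" as name(argument=value, ...), one argument or row to a line, values as JSON. apply_moves: Moves the arm, as the interface text tells. Its arguments: {"type":"object","properties":{"plan":{"type":"array","items":{"type":"array","items":{"type":"number"}}},"squeeze":{"type":"number"}},"required":["plan"]}

```bash
mkdir -p pics
cat > h.py <<'E'
import numpy as np, cv2
from cell import r
from scipy.spatial.transform import Rotation as R
def qR(q): return R.from_quat([q[1],q[2],q[3],q[0]]).as_matrix()
def world(cam,uv,z=None,depth=None):
    c=r.get_calibration(cam); f=240/np.tan(np.radians(c['fov_y'])/2)
    d=np.array([(uv[0]-c['cx'])/f,(uv[1]-c['cy'])/f,1.])
    if cam=='wrist':
        o=r.get_obs(); T=np.eye(4);T[:3,:3]=qR(o['tcp_rot']);T[:3,3]=o['tcp_pos']; E=T@np.array(c['tool_from_camera'])
    else: E=np.array(c['extrinsics'])
    D=E[:3,:3]@d
    if depth is None: depth=(z-E[2,3])/D[2]
    return E[:3,3]+D*depth
E
python3 - <<'E'
from h import *
o=r.get_obs(); print(o['time'],o['tcp_pos'],o['tcp_rot'],o['contact_force'])
zs={'brass_axis':.055,'brass_mark':.066,'brass_pointer':.021,'steel_axis':.055,'steel_mark':.066,'torch_mid':.065,'jar_mid':.021,'tweezers_mid':.035,'block':0.032}
ims=[]
for cam in ['top','side']:
    im,d=r.get_image(cam); cv2.imwrite(f'pics/{cam}0.png',im[...,::-1])
    for n,z in zs.items():
        for p in r.spot_point(cam,n)[:4]:
            print(cam,n,np.round(p['uv']),round(p['confidence'],2),np.round(world(cam,p['uv'],z),3))
E
```

```text
0.0 [ 0.22922626 -0.63427202  0.22950153] [-9.48340313e-04  9.85002510e-01  1.72537282e-01 -2.07778745e-04] [ 0.38766201  0.68635968 -0.5465701 ]
top brass_axis [182. 327.] 0.62 [0.4   0.155 0.055]
top brass_axis [199. 246.] 0.6 [0.574 0.131 0.055]
top brass_mark [192. 320.] 0.97 [0.415 0.133 0.066]
top brass_mark [186. 255.] 0.94 [0.551 0.155 0.066]
top brass_pointer [215. 231.] 0.93 [0.615 0.106 0.021]
top brass_pointer [204. 319.] 0.73 [0.421 0.117 0.021]
top brass_pointer [290. 152.] 0.22 [ 0.807 -0.052  0.021]
top steel_axis [322. 247.] 0.65 [ 0.581 -0.132  0.055]
top steel_mark [304. 254.] 0.69 [ 0.561 -0.096  0.066]
top torch_mid [435. 232.] 0.74 [ 0.619 -0.374  0.065]
top tweezers_mid [290. 155.] 0.53 [ 0.795 -0.053  0.035]
top block [293. 158.] 0.72 [ 0.79  -0.059  0.032]
top block [255. 336.] 0.52 [0.387 0.004 0.032]
side brass_axis [204. 159.] 0.93 [0.391 0.155 0.055]
side brass_axis [295. 155.] 0.89 [0.578 0.131 0.055]
side brass_mark [283. 146.] 0.8 [0.555 0.153 0.066]
side brass_mark [215. 158.] 0.7 [0.415 0.136 0.066]
side brass_pointer [316. 173.] 0.64 [0.617 0.106 0.021]
side brass_pointer [228. 182.] 0.64 [0.434 0.109 0.021]
side steel_axis [324. 230.] 0.92 [ 0.581 -0.119  0.055]
side steel_mark [323. 174.] 0.74 [0.612 0.03  0.066]
side steel_mark [401. 352.] 0.7 [ 0.618 -0.38   0.066]
side steel_mark [311. 216.] 0.56 [ 0.564 -0.09   0.066]
side steel_mark [321. 232.] 0.45 [ 0.572 -0.134  0.066]
side torch_mid [400. 354.] 0.78 [ 0.616 -0.382  0.065]
side jar_mid [214. 214.] 0.95 [0.401 0.01  0.021]
side tweezers_mid [432. 201.] 0.67 [ 0.806 -0.056  0.035]
side block [430. 211.] 0.59 [ 0.791 -0.081  0.032]
```

View pics/top0.png

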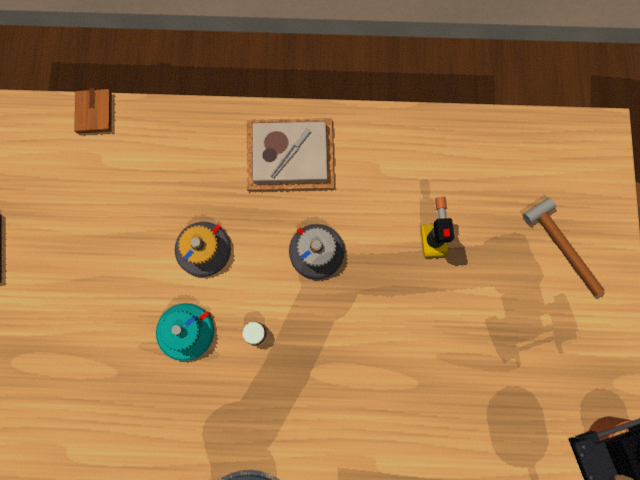

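View pics/side0.png

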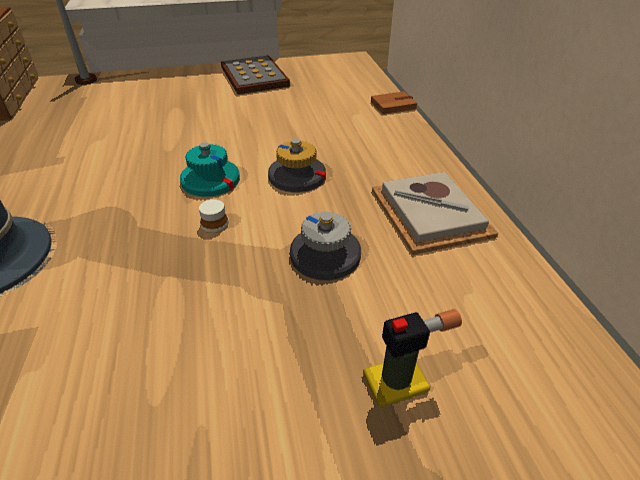

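The top view shows the brass collar at (199,246), with its mark to the lower left at (186,255) and the red pointer to the upper right at (215,231). The turquoise look-alike is at (182,327) and the silver collar at (316,247). The side view agrees, with brass at (295,155). The jar is at (254,333) in the top view.

Run:
```python
from h import *
c=r.get_calibration('wrist'); print(np.round(c['tool_from_camera'],3),c['fov_y'])
o=r.get_obs(); Rt=qR(o['tcp_rot'])
for t in [(.575,.131,.23),(.55,.199,.23)]:
    print(np.round(Rt.T@(np.array(t)-o['tcp_pos']),4))
```

```text
[[-0.001 -0.969 -0.248  0.067]
 [ 1.    -0.001 -0.    -0.001]
 [ 0.    -0.248  0.969 -0.155]
 [ 0.     0.     0.     1.   ]] 71.00065776288815
[ 5.853e-01 -6.028e-01  5.000e-04]
[ 5.849e-01 -6.752e-01  5.000e-04]
```

Request:
apply_moves(
  plan=[
    [0, 0, 0, 0.585, -0.66, 0, 0],
    [0, 0, 0, 0.585, -0.66, 0, 0],
    [0, 0, 0, 0.585, -0.66, 0, 0],
    [0, 0, 0, 0.585, -0.66, 0, 0],
    [0, 0, 0, 0.585, -0.66, 0, 0],
    [0, 0, 0, 0.585, -0.66, 0, 0],
    [0, 0, 0, 0.585, -0.66, 0, 0],
    [0, 0, 0, 0.585, -0.66, 0, 0],
    [0, 0, 0, 0.585, -0.66, 0, 0],
    [0, 0, 0, 0.585, -0.66, 0, 0],
  ],
  squeeze=20,
)

```text
time: 1.83
tcp_pos: [0.3838, -0.2458, 0.231]
tcp_rot: [0.0, 0.985, 0.172, 0.0]
contact_force: [0.9, -0.5, -0.4]
gripper_width: 0.33
grasp_force: 0.0
```

Request:
apply_moves(
  plan=[
    [0, 0, 0, 0.3, -0.34, 0, 0],
    [0, 0, 0, 0.3, -0.34, 0, 0],
    [0, 0, 0, 0.3, -0.34, 0, 0],
    [0, 0, 0, 0.3, -0.34, 0, 0],
    [0, 0, 0, 0.3, -0.34, 0, 0],
    [0, 0, 0, 0.3, -0.34, 0, 0],
    [0, 0, 0, 0.3, -0.34, 0, 0],
    [0, 0, 0, 0.3, -0.34, 0, 0],
    [0, 0, 0, 0.3, -0.34, 0, 0],
    [0, 0, 0, 0.3, -0.34, 0, 0],
  ],
)

```text
time: 2.67
tcp_pos: [0.537, 0.1417, 0.2308]
tcp_rot: [0.0, 0.985, 0.172, 0.0]
contact_force: [-0.0, 0.2, 0.2]
gripper_width: 0.002
grasp_force: 0.0
```

Request:
apply_moves(
  plan=[
    [0, 0, 0, 0, 0, 0, 0],
    [0, 0, 0, 0, 0, 0, 0],
    [0, 0, 0, 0, 0, 0, 0],
    [0, 0, 0, 0, 0, 0, 0],
  ],
)

```text
time: 3.0
tcp_pos: [0.5363, 0.1381, 0.2304]
tcp_rot: [0.001, 0.985, 0.171, -0.0]
contact_force: [0.8, -0.4, 0.1]
gripper_width: 0.004
grasp_force: 0.0
```

```bash
cat >> h.py <<'E'
def look(name=None):
    o=r.get_obs(); im,d=r.get_image('wrist')
    if name: cv2.imwrite(f'pics/{name}.png',im[...,::-1])
    print('t',round(o['time'],2),'tcp',np.round(o['tcp_pos'],4),'yaw_y',np.degrees(np.arctan2(*qR(o['tcp_rot'])[1::-1,1])).round(1),'q',np.round(o['q'],2),'F',np.round(o['contact_force'],1))
    for n,z in [('brass_axis',.055),('brass_mark',.066),('brass_pointer',.021)]:
        for p in r.spot_point('wrist',n)[:3]:
            print(n,np.round(p['uv']),round(p['confidence'],2),np.round(world('wrist',p['uv'],z),4))
    return im,d
E
python3 - <<'E'
from h import *
im,d=look('w0')
E
```

```text
t 3.0 tcp [0.5363 0.1381 0.2304] yaw_y -70.3 q [ 0.11  0.32 -0.54  1.8   0.19  1.07 -1.73] F [ 0.8 -0.4  0.1]
brass_axis [335. 182.] 0.59 [0.5772 0.1383 0.055 ]
brass_mark [310. 201.] 0.76 [0.553  0.1558 0.066 ]
brass_pointer [375. 152.] 0.96 [0.6186 0.1077 0.021 ]
```

View pics/w0.png

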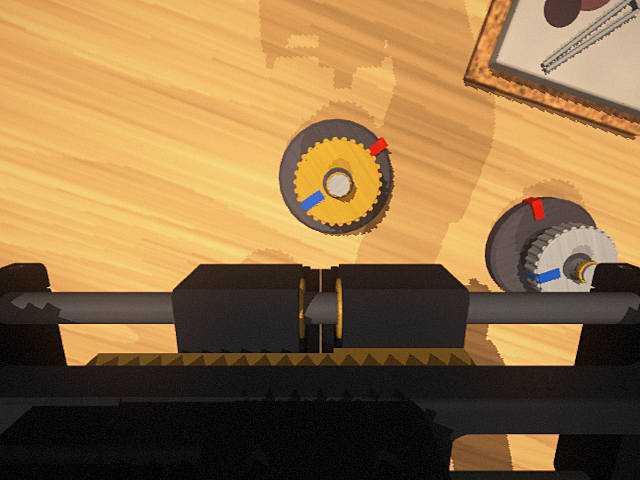

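The wrist view shows the brass collar at (338,182), its blue mark at (312,201) and the pointer at (378,146). The turquoise collar is out of view.

```bash
cat >> h.py <<'E'
def axis(guess=(.577,.136)):
    o=r.get_obs(); im,d=r.get_image('wrist'); c=r.get_calibration('wrist'); f=240/np.tan(np.radians(c['fov_y'])/2)
    v,u=np.mgrid[:480,:640]; T=np.eye(4);T[:3,:3]=qR(o['tcp_rot']);T[:3,3]=o['tcp_pos'];E=T@np.array(c['tool_from_camera'])
    P=np.stack([(u-c['cx'])/f*d,(v-c['cy'])/f*d,d],-1)@E[:3,:3].T+E[:3,3]
    near=np.hypot(P[...,0]-guess[0],P[...,1]-guess[1])<.075
    top=near&(abs(P[...,2]-.065)<.005)&(d>0)
    blue=top&(im[...,2]>im[...,0]*1.5+20)
    red=near&(P[...,2]<.035)&(im[...,0]>2.5*im[...,1])&(im[...,0]>100)
    cc,rad=cv2.minEnclosingCircle(P[top][:,:2].astype(np.float32))
    mb=P[blue][:,:2].mean(0); mr=P[red][:,:2].mean(0)
    print('axis',np.round(cc,4),'rad',round(rad,4),'ztop',np.median(P[top][:,2]).round(4),'n',top.sum(),blue.sum(),red.sum())
    a=np.degrees(np.arctan2(*(mb-cc)[::-1]));b=np.degrees(np.arctan2(*(mr-cc)[::-1]))
    print('mark',mb.round(4),a.round(1),'pointer',mr.round(4),b.round(1),'joint mod 2pi',np.radians((a-b)%360).round(3))
    return np.array(cc)
E
python3 - <<'E'
from h import *
axis()
E
```

```text
axis [0.5783 0.1362] rad 0.0421 ztop 0.0658 n 5325 221 185
mark [0.5545 0.1536] 143.9 pointer [0.6245 0.1065] -32.8 joint mod 2pi 3.083
```

Request:
apply_moves(
  plan=[
    [0, 0, 0, 0.019, -0.029, 0, 0],
    [0, 0, 0, 0.039, -0.059, 0, 0],
    [0, 0, 0, 0.039, -0.059, 0.04, 0],
    [0, 0, 0, 0.039, -0.059, 0.08, 0],
    [0, 0, 0, 0.039, -0.059, 0.12, 0],
    [0, 0, 0, 0.039, -0.059, 0.15, 0],
    [0, 0, 0, 0.039, -0.059, 0.178, 0],
    [0, 0, 0, 0.039, -0.059, 0.178, 0],
    [0, 0, 0, 0.039, -0.059, 0.178, 0],
  ],
)

```text
time: 4.0
tcp_pos: [0.5525, 0.208, 0.0518]
tcp_rot: [0.0, 0.985, 0.172, -0.001]
contact_force: [0.9, 0.7, 1.0]
gripper_width: 0.003
grasp_force: 0.0
```

Request:
apply_moves(
  plan=[
    [0, 0, 0, 0, 0.004, 0, 0],
    [0, 0, 0, 0, 0.008, 0, 0],
    [0, 0, 0, 0, 0.012, 0, 0],
    [0, 0, 0, 0, 0.014, 0, 0],
    [0, 0, 0, 0, 0.014, 0, 0],
  ],
)

```text
time: 4.42
tcp_pos: [0.5589, 0.1944, 0.0536]
tcp_rot: [0.0, 0.985, 0.172, 0.001]
contact_force: [-0.6, -0.6, 0.0]
gripper_width: 0.001
grasp_force: 0.0
```

Request:
apply_moves(
  plan=[
    [0, 0, 0, 0, 0.002, 0, 0],
    [0, 0, 0, 0, 0.004, 0, 0],
    [0, 0, 0, 0, 0.004, 0, 0],
  ],
)

```text
time: 4.67
tcp_pos: [0.5594, 0.1912, 0.0526]
tcp_rot: [0.0, 0.985, 0.172, 0.0]
contact_force: [1.2, 0.3, 0.2]
gripper_width: 0.001
grasp_force: 0.0
```

Request:
apply_moves(
  plan=[
    [0, 0, 0, 0, 0.002, 0, 0],
    [0, 0, 0, 0, 0.002, 0, 0],
  ],
)

```text
time: 4.83
tcp_pos: [0.56, 0.1895, 0.0525]
tcp_rot: [0.0, 0.985, 0.172, -0.0]
contact_force: [0.2, -0.6, 0.6]
gripper_width: -0.0
grasp_force: 0.0
```

Request:
apply_moves(
  plan=[
    [0, 0, 0, 0, 0.002, 0, 0],
    [0, 0, 0, 0, 0.002, 0, 0],
  ],
)

```text
time: 5.0
tcp_pos: [0.5607, 0.1876, 0.0524]
tcp_rot: [0.0, 0.985, 0.172, -0.0]
contact_force: [-0.3, 0.1, -0.3]
gripper_width: 0.005
grasp_force: 0.0
```

Request:
apply_moves(
  plan=[
    [0, 0, 0, 0, 0.0015, 0, 0],
    [0, 0, 0, 0, 0.0015, 0, 0],
  ],
)

```text
time: 5.17
tcp_pos: [0.5612, 0.1862, 0.0525]
tcp_rot: [0.0, 0.985, 0.172, -0.0]
contact_force: [-0.9, -0.4, 0.7]
gripper_width: 0.007
grasp_force: 0.0
```

Request:
apply_moves(
  plan=[
    [0, 0, 0, 0, 0.002, 0, 0],
    [0, 0, 0, 0, 0.002, 0, 0],
  ],
)

```text
time: 5.33
tcp_pos: [0.562, 0.1842, 0.0525]
tcp_rot: [0.0, 0.985, 0.172, 0.0]
contact_force: [1.0, 0.4, 0.8]
gripper_width: 0.002
grasp_force: 0.0
```

Request:
apply_moves(
  plan=[
    [0, 0, 0, 0, 0.0015, 0, 0],
    [0, 0, 0, 0, 0.0015, 0, 0],
  ],
)

```text
time: 5.5
tcp_pos: [0.562, 0.184, 0.0526]
tcp_rot: [-0.001, 0.985, 0.173, -0.0]
contact_force: [-0.8, 1.6, 0.8]
gripper_width: 0.007
grasp_force: 1.0
```

Request:
apply_moves(
  plan=[
    [0, 0, 0, 0, 0.002, 0, 0],
    [0, 0, 0, 0, 0.002, 0, 0],
    [0, 0, 0, 0, 0.002, 0, 0],
  ],
)

```text
time: 5.75
tcp_pos: [0.562, 0.1839, 0.0526]
tcp_rot: [-0.002, 0.985, 0.173, -0.0]
contact_force: [-2.3, 5.0, -0.8]
gripper_width: 0.004
grasp_force: 2.7
```

Request:
apply_moves(
  plan=[
    [0, 0, -0.0873, -0.004, 0.0017, 0, 0],
    [0, 0, -0.1745, -0.008, 0.0022, 0, 0],
    [0, 0, -0.2618, -0.0119, 0.0031, 0, 0],
    [0, 0, -0.3491, -0.0157, 0.0043, 0, 0],
    [0, 0, -0.4363, -0.0194, 0.0058, 0, 0],
    [0, 0, -0.5236, -0.023, 0.0077, 0, 0],
    [0, 0, -0.6109, -0.0264, 0.0098, 0, 0],
    [0, 0, -0.6981, -0.0296, 0.0123, 0, 0],
    [0, 0, -0.7854, -0.0325, 0.015, 0, 0],
    [0, 0, -0.8727, -0.0352, 0.0179, 0, 0],
  ],
)

```text
time: 6.58
tcp_pos: [0.5319, 0.1557, 0.0525]
tcp_rot: [-0.003, 0.818, 0.576, -0.002]
contact_force: [-9.4, 5.4, 4.0]
gripper_width: 0.004
grasp_force: 5.3
```

```bash
cat >> h.py <<'E'
def st(ax=(.5783,.1362)):
    o=r.get_obs(); Rt=qR(o['tcp_rot']); v=Rt.T@(np.array([*ax,.055])-o['tcp_pos'])
    print('t',round(o['time'],2),'yaw_y',np.degrees(np.arctan2(*Rt[1::-1,1])).round(1),'axis in tool',v.round(4),'F tool',(Rt.T@o['contact_force']).round(1),'q',np.round(o['q'],2))
E
python3 -c "
from h import *
st(); im,d=r.get_image('wrist'); cv2.imwrite('pics/w1.png',im[...,::-1]); axis()"
```

```text
t 6.58 yaw_y -19.7 axis in tool [-0.0027  0.0502 -0.0028] F tool [  2.  -10.7  -3.9] q [ 0.17  0.6  -0.7   1.94  0.53  0.79 -1.18]
axis [0.5698 0.1399] rad 0.0513 ztop 0.0657 n 8519 0 0
mark [nan nan] nan pointer [nan nan] nan joint mod 2pi nanh.py:31: RuntimeWarning: Mean of empty slice.
  mb=P[blue][:,:2].mean(0); mr=P[red][:,:2].mean(0)
  ret = um.true_divide(
```

View pics/w1.png

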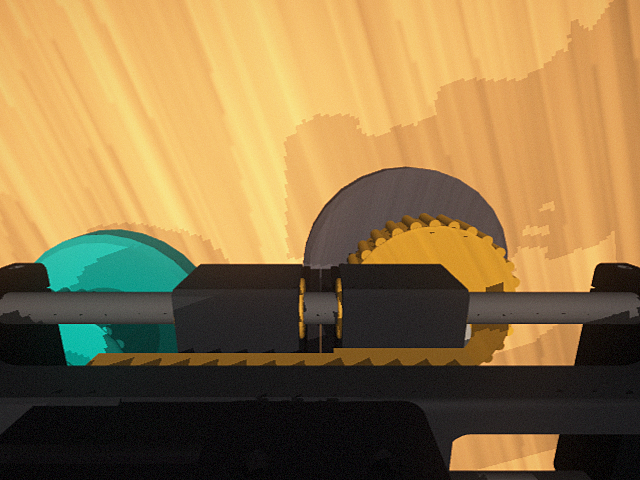

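The wrist view is mostly hidden by the jaws; only the collar's far edge shows, at (430,270). I'll check the mark with the top and side cameras.

```bash
cat >> h.py <<'E'
def mark(ax=(.578,.1345)):
    for cam in ['top','side']:
        im,d=r.get_image(cam)
        c=r.get_calibration(cam)
        hsv=cv2.cvtColor(im,cv2.COLOR_RGB2HSV); m=(hsv[...,0]>100)&(hsv[...,0]<125)&(hsv[...,1]>140)&(hsv[...,2]>60)
        vs,us=np.nonzero(m); P=np.array([world(cam,(u,v),.066)[:2] for u,v in zip(us,vs)]).reshape(-1,2)
        k=np.hypot(*(P-ax).T)<.048
        if k.any():
            w=P[k].mean(0)-ax; a=np.degrees(np.arctan2(w[1],w[0])); print(cam,'n',k.sum(),'mark az',a.round(1),'r',np.hypot(*w).round(4),'joint',np.radians((a+32)%360).round(2))
        else: print(cam,'no mark')
E
python3 -c "
from h import *
mark()"
```

```text
top no mark
side n 24 mark az -164.3 r 0.0287 joint 3.97
```

Request:
apply_moves(
  plan=[
    [0, 0, -0.0873, -0.004, 0.0002, 0, 0],
    [0, 0, -0.1745, -0.008, 0.0007, 0, 0],
    [0, 0, -0.2618, -0.0119, 0.0016, 0, 0],
    [0, 0, -0.3491, -0.0157, 0.0028, 0, 0],
    [0, 0, -0.4363, -0.0194, 0.0043, 0, 0],
    [0, 0, -0.5236, -0.023, 0.0062, 0, 0],
    [0, 0, -0.6109, -0.0264, 0.0083, 0, 0],
    [0, 0, -0.6981, -0.0296, 0.0108, 0, 0],
    [0, 0, -0.7854, -0.0325, 0.0135, 0, 0],
    [0, 0, -0.8727, -0.0352, 0.0164, 0, 0],
  ],
)

```text
time: 7.62
tcp_pos: [0.534, 0.1116, 0.0517]
tcp_rot: [-0.003, 0.499, 0.867, -0.006]
contact_force: [-11.5, -4.3, 9.0]
gripper_width: 0.004
grasp_force: 6.2
```

```bash
python3 -c "
from h import *
st();mark()"
```

```text
t 7.62 yaw_y 30.1 axis in tool [-0.001   0.0506 -0.0039] F tool [  2.  -12.2  -8.8] q [ 0.38  0.68 -0.9   1.95  0.7   0.88 -0.38]
top no mark
side n 28 mark az -112.8 r 0.0292 joint 4.87
```

Request:
apply_moves(
  plan=[
    [0, 0, -0.0873, -0.004, 0.0, -0.001, 0],
    [0, 0, -0.1745, -0.008, 0.0005, -0.002, 0],
    [0, 0, -0.2618, -0.0119, 0.0014, -0.002, 0],
    [0, 0, -0.3491, -0.0157, 0.0026, -0.002, 0],
    [0, 0, -0.4363, -0.0194, 0.0041, -0.002, 0],
    [0, 0, -0.5236, -0.023, 0.006, -0.002, 0],
    [0, 0, -0.6109, -0.0264, 0.0081, -0.002, 0],
    [0, 0, -0.6981, -0.0296, 0.0106, -0.002, 0],
    [0, 0, -0.7854, -0.0325, 0.0133, -0.002, 0],
    [0, 0, -0.8727, -0.0352, 0.0162, -0.002, 0],
  ],
)

```text
time: 8.55
tcp_pos: [0.5687, 0.086, 0.0524]
tcp_rot: [-0.003, 0.087, 0.996, -0.005]
contact_force: [-3.3, -5.8, -2.3]
gripper_width: 0.003
grasp_force: 3.4
```

```bash
python3 -c "
from h import *
st();mark()"
```

```text
t 8.55 yaw_y 80.0 axis in tool [-0.0007  0.0511 -0.0031] F tool [ 2.2 -6.2  2.4] q [ 0.51  0.81 -1.08  1.88  0.86  1.01  0.45]
top no mark
side no mark
```

Request:
apply_moves(
  plan=[
    [0, 0, -0.0873, -0.004, 0.0014, 0, 0],
    [0, 0, -0.1745, -0.008, 0.0022, 0, 0],
    [0, 0, -0.2618, -0.0119, 0.0031, 0, 0],
    [0, 0, -0.3491, -0.0157, 0.0043, 0, 0],
    [0, 0, -0.4363, -0.0194, 0.0058, 0, 0],
    [0, 0, -0.5236, -0.023, 0.0077, 0, 0],
    [0, 0, -0.6109, -0.0264, 0.0098, 0, 0],
    [0, 0, -0.6981, -0.0296, 0.0123, 0, 0],
    [0, 0, -0.7854, -0.0325, 0.015, 0, 0],
    [0, 0, -0.8727, -0.0352, 0.0179, 0, 0],
  ],
)

```text
time: 9.48
tcp_pos: [0.6105, 0.0962, 0.0525]
tcp_rot: [-0.002, -0.341, 0.94, -0.005]
contact_force: [3.0, -6.4, -4.5]
gripper_width: 0.004
grasp_force: 3.8
```

```bash
python3 -c "
from h import *
st();mark()"
```

```text
t 9.48 yaw_y 129.8 axis in tool [-0.0009  0.0513 -0.0029] F tool [ 1.7 -6.8  4.6] q [ 0.53  0.95 -1.21  1.78  0.99  1.17  1.26]
top no mark
side n 5 mark az -16.9 r 0.0222 joint 0.26
```

Request:
apply_moves(
  plan=[
    [0, 0, -0.0873, -0.004, 0.0012, 0.001, 0],
    [0, 0, -0.1745, -0.008, 0.0017, 0.001, 0],
    [0, 0, -0.2618, -0.0119, 0.0026, 0.001, 0],
    [0, 0, -0.3491, -0.0157, 0.0038, 0.001, 0],
    [0, 0, -0.4363, -0.0194, 0.0053, 0.001, 0],
    [0, 0, -0.5236, -0.023, 0.0072, 0.001, 0],
    [0, 0, -0.6109, -0.0264, 0.0093, 0.001, 0],
    [0, 0, -0.6981, -0.0296, 0.0118, 0.001, 0],
    [0, 0, -0.7854, -0.0325, 0.0145, 0.001, 0],
    [0, 0, -0.8727, -0.0352, 0.0174, 0.001, 0],
  ],
)

```text
time: 10.42
tcp_pos: [0.6293, 0.135, 0.0526]
tcp_rot: [0.001, -0.706, 0.708, -0.004]
contact_force: [9.2, -2.6, -5.4]
gripper_width: 0.004
grasp_force: 4.5
```

```bash
python3 -c "
from h import *
st();mark()"
```

```text
t 10.42 yaw_y 179.8 axis in tool [-0.001   0.051  -0.0028] F tool [ 2.6 -9.2  5.5] q [ 0.49  1.05 -1.31  1.72  1.08  1.27  2.05]
top n 27 mark az 34.8 r 0.0269 joint 1.17
side n 19 mark az 33.7 r 0.03 joint 1.15
```

Request:
apply_moves(
  plan=[
    [0, 0, 0, 0, -0.02, 0, 0],
    [0, 0, 0, 0, -0.02, -0.04, 0],
    [0, 0, 0, 0, -0.02, -0.08, 0],
    [0, 0, 0.12, 0, -0.02, -0.12, 0],
    [0, 0, 0.24, 0, 0, -0.13, 0],
    [0, 0, 0.36, 0, 0.02, -0.13, 0],
    [0, 0, 0.48, 0, 0.03, -0.13, 0],
    [0, 0, 0.6, 0, 0.04, -0.13, 0],
    [0, 0, 0.72, 0, 0.05, -0.13, 0],
    [0, 0, 0.84, 0, 0.05, -0.13, 0],
  ],
)

```text
time: 11.35
tcp_pos: [0.5729, 0.1381, 0.1834]
tcp_rot: [-0.001, -0.354, 0.935, -0.001]
contact_force: [-0.3, -0.1, -0.0]
gripper_width: 0.001
grasp_force: 0.0
```

Request:
apply_moves(
  plan=[
    [0, 0, 0.12, 0, 0, 0, 0],
    [0, 0, 0.24, 0, 0, 0, 0],
    [0, 0, 0.36, 0, 0, 0, 0],
    [0, 0, 0.48, 0, 0, 0, 0],
    [0, 0, 0.6, 0, 0, 0, 0],
    [0, 0, 0.72, 0, 0, 0, 0],
    [0, 0, 0.84, 0, 0, 0, 0],
    [0, 0, 0.96, 0, 0, 0, 0],
    [0, 0, 1.08, 0, 0, 0, 0],
    [0, 0, 1.2, 0, 0, 0, 0],
  ],
)

```text
time: 12.18
tcp_pos: [0.5747, 0.138, 0.1835]
tcp_rot: [0.0, 0.237, 0.972, -0.001]
contact_force: [-0.5, -0.7, -0.1]
gripper_width: 0.008
grasp_force: 0.0
```

Request:
apply_moves(
  plan=[
    [0, 0, 0.12, 0, 0, 0, 0],
    [0, 0, 0.24, 0, 0, 0, 0],
    [0, 0, 0.36, 0, 0, 0, 0],
    [0, 0, 0.48, 0, 0, 0, 0],
    [0, 0, 0.6, 0, 0, 0, 0],
    [0, 0, 0.72, 0, 0, 0, 0],
    [0, 0, 0.84, 0, 0, 0, 0],
    [0, 0, 0.96, 0, 0, 0, 0],
    [0, 0, 1.08, 0, 0, 0, 0],
    [0, 0, 1.2, 0, 0, 0, 0],
  ],
)

```text
time: 13.02
tcp_pos: [0.5746, 0.1381, 0.1835]
tcp_rot: [0.0, 0.744, 0.668, -0.0]
contact_force: [-0.2, 0.1, -0.8]
gripper_width: 0.006
grasp_force: 0.0
```

Request:
apply_moves(
  plan=[
    [0, 0, 0.12, 0, 0, 0, 0],
    [0, 0, 0.24, 0, 0, 0, 0],
    [0, 0, 0.36, 0, 0, 0, 0],
    [0, 0, 0.48, 0, 0, 0, 0],
    [0, 0, 0.6, 0, 0, 0, 0],
    [0, 0, 0.72, 0, 0, 0, 0],
    [0, 0, 0.84, 0, 0, 0, 0],
    [0, 0, 0.96, 0, 0, 0, 0],
    [0, 0, 1.08, 0, 0, 0, 0],
    [0, 0, 1.12, 0, 0, 0, 0],
  ],
)

```text
time: 13.85
tcp_pos: [0.5745, 0.1382, 0.1836]
tcp_rot: [0.001, 0.985, 0.172, 0.0]
contact_force: [-0.3, -0.2, 0.2]
gripper_width: 0.005
grasp_force: 0.0
```

```bash
python3 -c "
from h import *
st();axis();mark()"
```

```text
t 13.85 yaw_y -70.2 axis in tool [0.0029 0.003  0.1286] F tool [-0.4  0.1 -0.2] q [ 0.04  0.42 -0.45  1.77  0.21  1.   -1.72]
axis [0.5784 0.1364] rad 0.042 ztop 0.0658 n 6132 307 274
mark [0.6023 0.1532] 34.9 pointer [0.6234 0.1074] -32.8 joint mod 2pi 1.182
top no mark
side n 19 mark az 33.7 r 0.0297 joint 1.15
```

Request:
apply_moves(
  plan=[
    [0, 0, 0.12, 0.01, -0.01, 0, 0],
    [0, 0, 0.24, 0.02, -0.02, 0, 0],
    [0, 0, 0.36, 0.03, -0.03, 0, 0],
    [0, 0, 0.48, 0.04, -0.04, 0, 0],
    [0, 0, 0.6, 0.047, -0.049, 0, 0],
    [0, 0, 0.7, 0.047, -0.049, 0.03, 0],
    [0, 0, 0.7, 0.047, -0.049, 0.07, 0],
    [0, 0, 0.7, 0.047, -0.049, 0.105, 0],
    [0, 0, 0.7, 0.047, -0.049, 0.131, 0],
    [0, 0, 0.7, 0.047, -0.049, 0.131, 0],
  ],
)

```text
time: 14.83
tcp_pos: [0.5976, 0.1989, 0.0465]
tcp_rot: [0.003, 0.985, -0.173, -0.005]
contact_force: [-0.8, -0.2, -0.5]
gripper_width: 0.007
grasp_force: 0.0
```

```bash
python3 -c "
from h import *
st()"
```

```text
t 14.83 yaw_y -110.0 axis in tool [ 0.0032  0.0656 -0.008 ] F tool [-0.7  0.5  0.5] q [-0.2   0.62 -0.27  1.78  0.22  0.79 -2.49]
```

Request:
apply_moves(
  plan=[
    [0, 0, 0, 0.003, 0.005, 0, 0],
    [0, 0, 0, 0.003, 0.01, 0, 0],
    [0, 0, 0, 0.003, 0.013, 0, 0],
    [0, 0, 0, 0.003, 0.013, 0, 0],
  ],
)

```text
time: 15.17
tcp_pos: [0.6015, 0.1866, 0.0547]
tcp_rot: [-0.0, 0.985, -0.175, 0.002]
contact_force: [-0.2, -1.5, 0.4]
gripper_width: 0.002
grasp_force: 0.0
```

```bash
python3 -c "
from h import *
st()"
```

```text
t 15.17 yaw_y -110.1 axis in tool [-0.0044  0.0553 -0.0003] F tool [ 0.4  1.5 -0.4] q [-0.17  0.6  -0.27  1.78  0.22  0.78 -2.47]
```

Request:
apply_moves(
  plan=[
    [0, 0, 0, -0.003, 0.003, 0.001, 0],
    [0, 0, 0, -0.003, 0.006, 0.002, 0],
    [0, 0, 0, -0.003, 0.009, 0.002, 0],
    [0, 0, 0, -0.003, 0.009, 0.002, 0],
    [0, 0, 0, -0.003, 0.009, 0.002, 0],
  ],
)

```text
time: 15.58
tcp_pos: [0.5953, 0.1839, 0.0518]
tcp_rot: [-0.003, 0.985, -0.173, 0.002]
contact_force: [2.3, 5.8, 0.8]
gripper_width: 0.004
grasp_force: 2.7
```

```bash
python3 -c "
from h import *
st()"
```

```text
t 15.58 yaw_y -109.9 axis in tool [ 0.0002  0.0506 -0.0035] F tool [ 0.2 -6.3 -0.7] q [-0.17  0.6  -0.27  1.8   0.22  0.76 -2.47]
```

Contact at 6.3 N; now I'll roll with slightly more press.

Request:
apply_moves(
  plan=[
    [0, 0, -0.0873, -0.004, 0.0017, 0, 0],
    [0, 0, -0.1745, -0.008, 0.0022, 0, 0],
    [0, 0, -0.2618, -0.0119, 0.0031, 0, 0],
    [0, 0, -0.3491, -0.0157, 0.0043, 0, 0],
    [0, 0, -0.4363, -0.0194, 0.0058, 0, 0],
    [0, 0, -0.5236, -0.023, 0.0077, 0, 0],
    [0, 0, -0.6109, -0.0264, 0.0098, 0, 0],
    [0, 0, -0.6981, -0.0296, 0.0123, 0, 0],
    [0, 0, -0.7854, -0.0325, 0.015, 0, 0],
    [0, 0, -0.8727, -0.0352, 0.0179, 0, 0],
  ],
)

```text
time: 16.42
tcp_pos: [0.5545, 0.1805, 0.0517]
tcp_rot: [-0.003, 0.965, 0.262, 0.002]
contact_force: [-1.9, 6.7, 2.1]
gripper_width: 0.001
grasp_force: 3.7
```

```bash
python3 -c "
from h import *
st();mark()"
```

```text
t 16.42 yaw_y -59.6 axis in tool [-0.0019  0.0502 -0.0035] F tool [ 1.7 -6.8 -2. ] q [-0.01  0.59 -0.5   1.89  0.39  0.76 -1.77]
top n 21 mark az 84.0 r 0.0255 joint 2.03
side no mark
```

Request:
apply_moves(
  plan=[
    [0, 0, -0.0873, -0.004, 0.0012, 0, 0],
    [0, 0, -0.1745, -0.008, 0.0017, 0, 0],
    [0, 0, -0.2618, -0.0119, 0.0026, 0, 0],
    [0, 0, -0.3491, -0.0157, 0.0038, 0, 0],
    [0, 0, -0.4363, -0.0194, 0.0053, 0, 0],
    [0, 0, -0.5236, -0.023, 0.0072, 0, 0],
    [0, 0, -0.6109, -0.0264, 0.0093, 0, 0],
    [0, 0, -0.6981, -0.0296, 0.0118, 0, 0],
    [0, 0, -0.7854, -0.0325, 0.0145, 0, 0],
    [0, 0, -0.8727, -0.0352, 0.0174, 0, 0],
  ],
)

```text
time: 17.35
tcp_pos: [0.5289, 0.146, 0.051]
tcp_rot: [-0.003, 0.764, 0.646, -0.002]
contact_force: [-10.0, 3.5, 7.6]
gripper_width: 0.003
grasp_force: 5.2
```

```bash
python3 -c "
from h import *
st();mark()"
```

```text
t 17.35 yaw_y -9.6 axis in tool [-0.0014  0.0504 -0.0043] F tool [  1.8 -10.5  -7.5] q [ 0.2   0.61 -0.72  1.96  0.55  0.79 -1.01]
top no mark
side n 20 mark az 130.3 r 0.028 joint 2.83
```

Request:
apply_moves(
  plan=[
    [0, 0, -0.0873, -0.004, 0.0002, -0.001, 0],
    [0, 0, -0.1745, -0.008, 0.0007, -0.002, 0],
    [0, 0, -0.2618, -0.0119, 0.0016, -0.002, 0],
    [0, 0, -0.3491, -0.0157, 0.0028, -0.002, 0],
    [0, 0, -0.4363, -0.0194, 0.0043, -0.002, 0],
    [0, 0, -0.5236, -0.023, 0.0062, -0.002, 0],
    [0, 0, -0.6109, -0.0264, 0.0083, -0.002, 0],
    [0, 0, -0.6981, -0.0296, 0.0108, -0.002, 0],
    [0, 0, -0.7854, -0.0325, 0.0135, -0.002, 0],
    [0, 0, -0.8727, -0.0352, 0.0164, -0.002, 0],
  ],
)

```text
time: 18.28
tcp_pos: [0.5395, 0.1032, 0.0513]
tcp_rot: [-0.002, 0.421, 0.907, -0.004]
contact_force: [-6.1, -2.6, 0.8]
gripper_width: 0.004
grasp_force: 3.0
```

```bash
python3 -c "
from h import *
st();mark()"
```

```text
t 18.28 yaw_y 40.2 axis in tool [ 0.0001  0.0509 -0.0041] F tool [ 1.9 -6.3 -0.7] q [ 0.41  0.69 -0.92  1.95  0.72  0.89 -0.2 ]
top no mark
side no mark
```

Request:
apply_moves(
  plan=[
    [0, 0, -0.0873, -0.004, 0.0017, 0, 0],
    [0, 0, -0.1745, -0.008, 0.0022, 0, 0],
    [0, 0, -0.2618, -0.0119, 0.0031, 0, 0],
    [0, 0, -0.3491, -0.0157, 0.0043, 0, 0],
    [0, 0, -0.4363, -0.0194, 0.0058, 0, 0],
    [0, 0, -0.5236, -0.023, 0.0077, 0, 0],
    [0, 0, -0.6109, -0.0264, 0.0098, 0, 0],
    [0, 0, -0.6981, -0.0296, 0.0123, 0, 0],
    [0, 0, -0.7854, -0.0325, 0.015, 0, 0],
    [0, 0, -0.8727, -0.0352, 0.0179, 0, 0],
  ],
)

```text
time: 19.22
tcp_pos: [0.5785, 0.0849, 0.0513]
tcp_rot: [-0.002, -0.001, 1.0, -0.005]
contact_force: [-1.9, -6.6, 0.7]
gripper_width: 0.006
grasp_force: 3.3
```

```bash
python3 -c "
from h import *
st();mark()"
```

```text
t 19.22 yaw_y 90.1 axis in tool [ 0.0001  0.0512 -0.0042] F tool [ 1.9 -6.6 -0.7] q [ 0.52  0.83 -1.09  1.86  0.88  1.03  0.62]
top no mark
side n 12 mark az -125.8 r 0.0367 joint 4.65
```

Request:
apply_moves(
  plan=[
    [0, 0, -0.0873, -0.004, 0.0014, 0, 0],
    [0, 0, -0.1745, -0.008, 0.0022, 0, 0],
    [0, 0, -0.2618, -0.0119, 0.0031, 0, 0],
    [0, 0, -0.3491, -0.0157, 0.0043, 0, 0],
    [0, 0, -0.4363, -0.0194, 0.0058, 0, 0],
    [0, 0, -0.5236, -0.023, 0.0077, 0, 0],
    [0, 0, -0.6109, -0.0264, 0.0098, 0, 0],
    [0, 0, -0.6981, -0.0296, 0.0123, 0, 0],
    [0, 0, -0.7854, -0.0325, 0.015, 0, 0],
    [0, 0, -0.8727, -0.0352, 0.0179, 0, 0],
  ],
)

```text
time: 20.15
tcp_pos: [0.617, 0.1026, 0.0514]
tcp_rot: [-0.001, -0.423, 0.906, -0.004]
contact_force: [4.1, -6.9, -2.3]
gripper_width: 0.006
grasp_force: 3.5
```

```bash
python3 -c "
from h import *
st();mark()"
```

```text
t 20.15 yaw_y 140.0 axis in tool [-0.0008  0.0513 -0.004 ] F tool [ 2.6 -7.5  2.4] q [ 0.52  0.97 -1.22  1.76  1.01  1.18  1.43]
top n 9 mark az -82.5 r 0.039 joint 5.4
side n 26 mark az -75.2 r 0.0308 joint 5.53
```

Request:
apply_moves(
  plan=[
    [0, 0, -0.0873, -0.004, 0.0012, 0, 0],
    [0, 0, -0.1745, -0.008, 0.0017, 0, 0],
    [0, 0, -0.2618, -0.0119, 0.0026, 0, 0],
    [0, 0, -0.3491, -0.0157, 0.0038, 0, 0],
    [0, 0, -0.4363, -0.0194, 0.0053, 0, 0],
    [0, 0, -0.5236, -0.023, 0.0072, 0, 0],
    [0, 0, -0.6109, -0.0264, 0.0093, 0, 0],
    [0, 0, -0.6981, -0.0296, 0.0118, 0, 0],
    [0, 0, -0.7505, -0.0314, 0.0134, 0, 0],
    [0, 0, -0.7505, -0.0314, 0.0134, 0, 0],
  ],
)

```text
time: 21.08
tcp_pos: [0.6293, 0.1383, 0.0517]
tcp_rot: [-0.002, 0.725, -0.689, 0.003]
contact_force: [10.6, 0.5, -6.5]
gripper_width: 0.006
grasp_force: 5.1
```

```bash
python3 -c "
from h import *
st();mark()"
```

```text
t 21.08 yaw_y -177.1 axis in tool [-0.0005  0.051  -0.0037] F tool [  0.  -10.6   6.6] q [ 0.48  1.05 -1.3   1.72  1.08  1.26  2.1 ]
top n 2 mark az -28.9 r 0.0193 joint 0.05
side n 26 mark az -35.3 r 0.0322 joint 6.23
```

Request:
apply_moves(
  plan=[
    [0, 0, 0, 0, -0.01, 0, 0],
    [0, 0, 0, 0, -0.025, 0, 0],
    [0, 0, 0, 0, -0.025, -0.04, 0],
    [0, 0, 0, 0, -0.025, -0.08, 0],
    [0, 0, 0.12, 0, -0.01, -0.12, 0],
    [0, 0, 0.24, 0, 0.01, -0.15, 0],
    [0, 0, 0.36, 0, 0.02, -0.18, 0],
    [0, 0, 0.36, 0, 0.02, -0.18, 0],
    [0, 0, 0.36, 0, 0.02, -0.18, 0],
  ],
)

```text
time: 21.93
tcp_pos: [0.605, 0.14, 0.2351]
tcp_rot: [0.001, -0.591, 0.807, -0.002]
contact_force: [-0.3, -0.0, -0.4]
gripper_width: 0.004
grasp_force: 0.0
```

```bash
python3 -c "
from h import *
st();axis();mark()
im,d=r.get_image('wrist'); cv2.imwrite('pics/w2.png',im[...,::-1])"
```

```text
t 21.93 yaw_y 162.4 axis in tool [0.0118 0.0251 0.18  ] F tool [0.1 0.3 0.4] q [ 0.53  0.76 -1.35  1.62  0.76  1.38  1.92]
axis [0.5777 0.1366] rad 0.042 ztop 0.0658 n 4910 217 190
mark [0.6022 0.1197] -34.6 pointer [0.623  0.1072] -33.0 joint mod 2pi 6.255
top no mark
side n 25 mark az -34.3 r 0.0323 joint 6.24
```

View pics/w2.png

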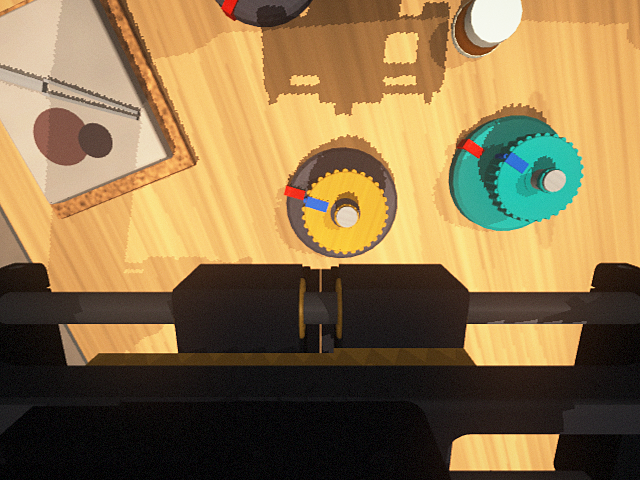

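The wrist view shows the blue mark (316,204) in line with the red pointer (294,191). The joint is about 12.54 rad, and the arm is clear of everything.

```bash
python3 -c "
from h import *
print(r.finish_job())"
```

```text
the job is handed in; nothing more can be done
None
```

The brass collar's blue mark has come round to the red pointer for the second time and is in line with it (about 12.54 rad measured, target 12.566); the arm is clear of everything and the job is handed in at about 22 s, verdict not shown.

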